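# Zero the bench scale with its empty pot

### The arm

A 6-joint arm with a two-finger parallel gripper is mounted at the origin on the work surface. World frame = base frame: x ahead of the robot, y to its left, z up, the work surface at z = 0. Lengths are in m, angles in rad, forces in N, time in s.
With the tool pointing down it reaches from about 0.375 to 0.9 m from the base axis. Payload 3.1 kg.
Tool frame: the origin (TCP) lies between the finger pads; the fingertips stand 8 mm ahead of it and the grasp point (between the pads) lies 11 mm behind it; z points along the fingers, y is the line along which they close (so a half turn about z gives the same grasp; the last joint's range is limited). The gripper opens to 87 mm and grips with 3 to 60 N. Pads are 19 mm wide; open, the fingers measure 117 mm over their backs; the gripper's body (75 mm by 190 mm) begins 51 mm behind the grasp point.
Start: joints at [-1.329, 0.527, 1.433, -0, 1.181, -0.178], TCP at [0.255, -0.571, 0.231] pointing down, gripper open.
Joint ranges: [-3.08, 3.08], [-0.75, 2.2], [0.22, 2.44], [-1.43, 4.57], [0, 2.65], [-2.85, 2.85]. Speed limits (rad/s): [2.79, 2.79, 3.14, 3.14, 3.14, 3.14].

### API

Orientations are given as a unit quaternion [x, y, z, w].
In Python, from rig import robot gives the robot as it stands.
- The arm moves only by the tool move_arm, never from a script. Its argument "motion" is text: rows parted by semicolons, each of 5 numbers parted by spaces: the opening, from -1 (shut) to 1 (fully open), then the shift along the tool's x, y, z normalised to -1 to 1, where 1 is 0.2 m, then the turn about the tool's z normalised to -1 to 1, where 1 is pi rad. A call has 1 to 12 rows; each row is the pose to reach, as a shift and turn from the pose commanded when the call began, along the tool's axes at that moment, turning the shorter way round; what a row does not reach only later rows make up. A row lasts 1/12 s, in which the tool goes at most 41.7 mm and 7.16 degrees, less where a joint would pass 70% of its speed; a pose out of reach is approached as far as the arm can. A call with a number of a shift or a turn outside -1 to 1 is refused whole. A call with a gripper value outside its range is refused whole. The fingers move at their own pace and stop on an object; "newtons" is the grip in N (left out, the last holds). Time passes only in rows, so rows that repeat a pose let the fingers close. It gives the time, the measured TCP pose, the force, the opening and the grip force at its end, in the units of the state.
- robot.get_obs(): the state, without advancing time (a new reading comes with each control period).
- robot.camera(name): name is "scene" or "top" or "wrist"; returns (picture, depth): 384x512x3 uint8, red, green, blue; 384x512 float32, m along the optical axis (not along the pixel's ray), 0 where there is no reading.
- robot.camera_model(name): a dict with "mtx" (3x3 intrinsics, pixels), "D" ([k1, k2, p1, p2, k3] as OpenCV has them; the pictures are not rectified), "position" and "attitude" of the camera in the world. Camera axes: x right, y down, z forward; pixel columns grow to the right and rows downward; lengths in m; the calibration is good to about 2 mm. A picture is of the moment at which its call begins: read the wrist's pose just before it. camera_model takes no time and is no camera call; for the wrist camera it gives the pose at the moment of the call.
- robot.hand_in(): hands the job in; it is judged then, once.
The state is a dict: "time": time; "q": joint angles; "joint_velocities": joint speeds; "joint_torque": joint torques, N m; "position": TCP position; "tool_rot": TCP orientation; "ft_force": force on the tool from outside, world axes, zero at the start; "moment": the same for the moment, N m; "grip_width": finger opening in m; "grip_force": force on a finger pad.
Only numpy, scipy, OpenCV 4.12 (cv2) and the standard library are available. Lean on these libraries where they do the work, as an engineer would, in place of code of your own. Each camera call takes 0.05 s, during which the arm holds its last target. There are 200 camera calls.

### The job

Zero the potting-bench scale that carries the empty pot: with the fingertips, gently press its round key all the way down and let it come up again, then press its long bar-shaped key all the way down, keep it down for a good second, and let it up. Don't touch the scale's square key, the pot, or the lamp timer with its look-alike keys, don't lean on the rest of the scale, and leave everything else on the bench where it is.

Things in the scene. Friction and masses are not known exactly. Their poses are not given: they have to be found in the camera images.
- scale: grey bench scale, 260 mm deep (x), 240 wide (y), fixed; carries the pot. Origin under its centre at table height; yaw within 0.3 rad. Key panel: 85 mm strip at its -x side, 45 mm above the table; three keys in a row along y, at x = -88 mm, 70 mm apart. Steel pan behind, top 75 mm up, x from -46 to 126 mm
- round_key: a black plastic spring key of the SCALE; origin on the scale's panel surface (45 mm above the table) at the key's centre, z up, x and y parallel to the scale's. Fixed to the scale; the three keys swap places from start to start. Cap round, 30 mm in diameter, top 12 mm above the panel
- square_key: a black plastic spring key of the SCALE; origin on the scale's panel surface (45 mm above the table) at the key's centre, z up, x and y parallel to the scale's. Fixed to the scale; the three keys swap places from start to start. Cap square, 28 x 28 mm, top 12 mm above the panel. To be left alone
- bar_key: a black plastic spring key of the SCALE; origin on the scale's panel surface (45 mm above the table) at the key's centre, z up, x and y parallel to the scale's. Fixed to the scale; the three keys swap places from start to start. Cap a long bar, 20 mm (x) by 46 mm (y), top 12 mm above the panel
- round_key_top (a point): centre of the top face of the scale's round key cap (57 mm above the table when up); moves with the cap
- bar_key_top (a point): centre of the top face of the scale's bar key cap (57 mm above the table when up); moves with the cap
- round_key_cap (a joint): how far the round key is pressed down: 0 up, 0.008 m fully down; starts moving at 1 N, fully down takes 5 N, springs back up
- square_key_cap (a joint): the same for the square key
- bar_key_cap (a joint): the same for the bar key: 0 up, 0.008 m fully down, 1 N to 5 N, springs back up
- pot: empty shallow terracotta plant pot standing loose on the scale's pan, 90 mm across the rim, 60 mm tall; origin under its centre
- timer: white lamp timer box, 150 mm deep (x), 200 mm wide (y), 45 mm high, fixed to the bench, with three black keys of the same shapes on it, standing 12 mm proud, and a tin on its rear part; origin under its centre. To be left alone
- tin: small closed can, 44 mm in diameter, 50 mm tall, loose on the timer; origin under its centre
- small_pot: black plastic pot, 60 mm across, 55 mm tall, loose; origin under its centre
- labels: wooden block of plant labels, 30 x 90 x 22 mm, loose; origin under its centre
- fork: hand fork lying flat, 255 mm long along its x, handle towards -x, tines 60 mm wide, 24 mm high, loose; origin at the root of the tines, at table height
- jar: closed jar, 64 mm in diameter, 100 mm tall, loose; origin under its centre
- mug: white mug, 80 mm across, 85 mm tall, loose; origin under its centre

How it is judged:
By the outcome, as a careful person would: the job done as asked, in the order asked, and still so for the second after the job is handed in, with the robot touching nothing.
It also fails if it takes over 45 s, if anything falls off the work surface, if the arm or the gripper's body presses on something with over 40 N, if the wrist force passes 120 N, or if a joint passes its speed limit or range.

## Working session

There is one attempt and no reset: what is moved stays moved. The work goes in short steps, Python scripts to look and compute and a tool call to move; the robot and the scene stay as the last step left them, time stands still between calls to the robot, and variables do not carry over. Pictures are saved under pics/ and viewed, at most 10 in all, crops included, and the job is handed in when it is done.

Besides the shell and the picture viewer there is one more tool, called after ">>>" in YAML: its name, and indented under it one key for each argument. move_arm: Moves the arm, as the interface text tells. Its arguments: {"type":"object","properties":{"motion":{"type":"string"},"newtons":{"type":"number"}},"required":["motion"]}

```bash
mkdir -p pics
cat > h.py <<'E'
import numpy as np, cv2
from rig import robot
from scipy.spatial.transform import Rotation as R
def rot(m):
    a=np.array(m["attitude"],float)
    return a if a.shape==(3,3) else R.from_quat(a).as_matrix()
def cloud(name):
    m=robot.camera_model(name); im,d=robot.camera(name)
    h,w=d.shape; u,v=np.meshgrid(np.arange(w),np.arange(h))
    p=cv2.undistortPoints(np.stack([u,v],-1).reshape(-1,1,2).astype(np.float64),np.array(m["mtx"]),np.array(m["D"])).reshape(h,w,2)
    P=np.dstack([p[...,0]*d,p[...,1]*d,d])@rot(m).T+np.array(m["position"])
    P[d==0]=np.nan
    return im,d,P
E
python3 - <<'E'
from h import *
for n in ("top","scene"):
    im,d,P=cloud(n); cv2.imwrite(f"pics/{n}1.png",im[...,::-1]); np.savez(f"{n}1.npz",im=im,P=P)
    print(n,robot.camera_model(n))
print(robot.get_obs())
E
```

```text
top {'mtx': array([[438.83637647,   0.        , 254.55419169],
       [  0.        , 438.83637647, 192.60800743],
       [  0.        ,   0.        ,   1.        ]]), 'D': array([-0.16380745,  0.        ,  0.        ,  0.        ,  0.        ]), 'position': array([0.29029746, 0.00311771, 1.41772186]), 'attitude': array([-0.66708243,  0.7379688 , -0.07747978,  0.06633221])}
scene {'mtx': array([[372.72286758,   0.        , 258.56828516],
       [  0.        , 372.72286758, 194.283768  ],
       [  0.        ,   0.        ,   1.        ]]), 'D': array([-0.09552699,  0.        ,  0.        ,  0.        ,  0.        ]), 'position': array([1.07674935, 0.47795639, 0.70666285]), 'attitude': array([ 0.3750031 ,  0.83238425, -0.37578826, -0.15903558])}
{'time': 0.1, 'q': array([-1.32949689e+00,  5.28397048e-01,  1.43377018e+00,  1.77088241e-05,
        1.18143376e+00, -1.78490639e-01]), 'joint_velocities': array([ 0.00059444, -0.00130523, -0.00439198, -0.00079317, -0.00213826,
        0.00215425]), 'joint_torque': array([-1.03812195e-03, -4.40985417e+01, -1.77150661e+01,  6.34750701e-02,
        5.33512258e-02, -4.80508834e-05]), 'position': array([ 0.25460893, -0.57007436,  0.22965611]), 'tool_rot': array([ 9.78052999e-01,  2.08353841e-01, -2.33458639e-05, -1.00393025e-03]), 'ft_force': array([ 0.16327698, -0.18762227,  0.11423384]), 'moment': array([-0.0161374 ,  0.0613231 ,  0.02193979]), 'grip_force': 0.0, 'grip_width': 0.08692848358112457}
```

View pics/top1.png

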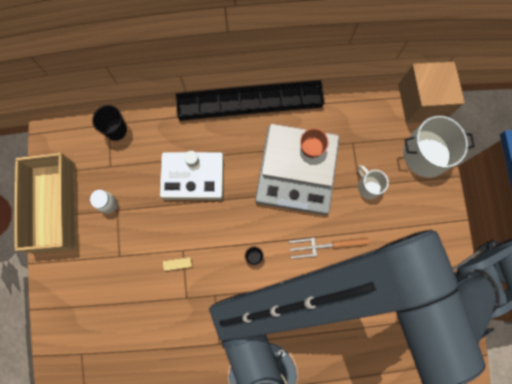

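View pics/scene1.png

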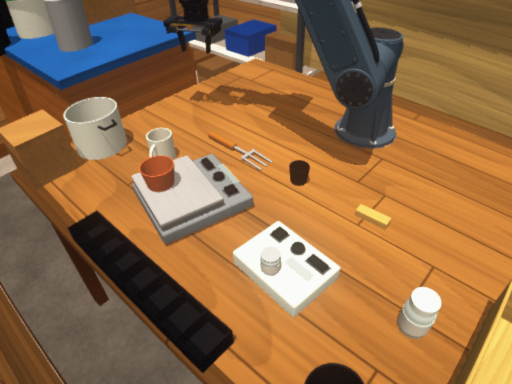

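The top view shows the scale at about (298,168), with its keys at (273,190), (294,195) and (316,198). The timer is at (191,176). Next I'll measure the keys.

Run:
```python
from h import *
z=np.load("top1.npz"); im,P=z["im"],z["P"]
sub=np.zeros(im.shape[:2],bool); sub[180:210,255:335]=1
m=(im.max(2)<75)&sub
n,l,s,c=cv2.connectedComponentsWithStats(m.astype(np.uint8))
for i in range(1,n):
    if s[i,4]>20:
        q=P[l==i]; r=cv2.minAreaRect(np.argwhere(l==i)[:,::-1].astype(np.float32)); 
        rr=cv2.minAreaRect(q[:,:2].astype(np.float32)); print(c[i],s[i,4],np.nanmedian(q,0).round(4),np.round(rr[1],4),rr[2])
# pan top/panel
g=np.zeros_like(sub); g[110:220,245:350]=1
for a,b in((.035,.053),(.07,.08)):
    k=(P[...,2]>a)&(P[...,2]<b)&g; q=P[k]; rr=cv2.minAreaRect(q[:,:2].astype(np.float32)); print(k.sum(),np.median(q[:,2]),rr)
c=cv2.resize(im[110:220,245:350],None,fx=5,fy=5,interpolation=cv2.INTER_CUBIC); cv2.imwrite("pics/crop1.png",c[...,::-1])
```

```text
[272.31034483 191.01724138] 58 [ 0.5698 -0.0892  0.0569] [0.0215 0.0243] 74.36051177978516
[293.86538462 194.46153846] 52 [ 0.5515 -0.1559  0.057 ] [0.0224 0.0244] 83.8113021850586
[315.38554217 198.06024096] 83 [ 0.5333 -0.2228  0.0583] [0.0424 0.0185] 75.09270477294922
1941 0.04575719889417518 ((0.673095703125, -0.14790669083595276), (0.32489845156669617, 0.31010669469833374), 74.6419906616211)
2859 0.07589926159922089 ((0.6772869825363159, -0.19184967875480652), (0.22613248229026794, 0.1744108349084854), 74.37167358398438)
```

View pics/crop1.png

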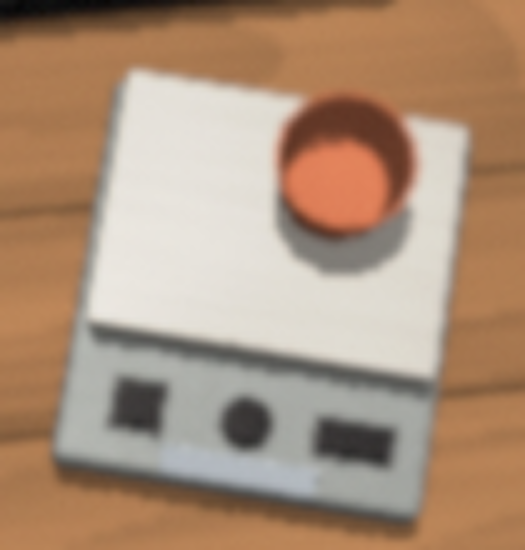

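Left to right, the crop shows the square key, the round key in the middle (crop 246,423) and the bar on the right (crop 354,443). Heights (57 mm) and spacing (69 mm) match the spec, and the scale's yaw is about -0.266 rad. I'll move above the round key with the fingers shut.

>>> move_arm:
  motion: "-1 0.2 -0.12 0 0;-1 0.35 -0.2 0 0;-1 0.5 -0.3 0 0;-1 0.65 -0.4 0 0;-1 0.8 -0.5 0 0;-1 0.95 -0.55 0 0;-1 0.95 -0.55 0 0"
  newtons: 5

```text
time: 0.68
position: [0.386, -0.3876, 0.2302]
tool_rot: [0.978, 0.211, 0.001, -0.002]
ft_force: [-0.4, 0.4, -0.4]
grip_width: 0.0483
grip_force: 0.0
```

>>> move_arm:
  motion: "-1 0.16 -0.09 0 0;-1 0.32 -0.18 0 0;-1 0.48 -0.27 0 0;-1 0.64 -0.36 0 0;-1 0.8 -0.45 0 0;-1 0.95 -0.55 0 0;-1 0.95 -0.55 0 0"

```text
time: 1.27
position: [0.5144, -0.2099, 0.2302]
tool_rot: [0.977, 0.211, 0.001, -0.001]
ft_force: [-0.6, -0.6, 0.0]
grip_width: 0.0039
grip_force: 0.0
```

>>> move_arm:
  motion: "-1 0.15 -0.1 0 0.036;-1 0.3 -0.19 0 0.072;-1 0.3 -0.19 0 0.11;-1 0.3 -0.19 0 0.145;-1 0.3 -0.19 0 0.18;-1 0.3 -0.19 0 0.218;-1 0.3 -0.19 0 0.218;-1 0.3 -0.19 0 0.218;-1 0.3 -0.19 0 0.218"

```text
time: 2.02
position: [0.5511, -0.1563, 0.2303]
tool_rot: [0.991, -0.131, -0.0, -0.0]
ft_force: [1.1, -0.2, 0.8]
grip_width: 0.0003
grip_force: 0.0
```

```bash
cat > w.py <<'E'
from h import *
import sys
o=robot.get_obs(); im,d,P=cloud("wrist"); cv2.imwrite(f"pics/{sys.argv[1]}.png",im[...,::-1])
Rt=R.from_quat(o["tool_rot"]).as_matrix(); p=o["position"]
print("t",o["time"],p,"toolx",np.arctan2(Rt[1,0],Rt[0,0]),"z",Rt[:,2],"F",o["ft_force"],"w",o["grip_width"])
m=((im.max(2)<75)&(P[...,2]>.05)&(P[...,2]<.064)).astype(np.uint8)
n,l,s,c=cv2.connectedComponentsWithStats(m)
for i in range(1,n):
    if s[i,4]>150:
        q=P[l==i]; r=cv2.minAreaRect(q[:,:2].astype(np.float32)); print(c[i].round(),s[i,4],np.nanmedian(q[:,2]).round(4),np.round(r[0],4),np.round(r[1],4),r[2],"tool",((np.r_[r[0],.057]-p)@Rt).round(4))
E
python3 w.py wrist1
```

```text
t 2.0167 [ 0.5511405  -0.15626643  0.23034084] toolx -0.26309306481057776 z [-4.58493461e-04  8.25998859e-05 -9.99999891e-01] F [ 1.05852227 -0.17712479  0.8390212 ] w 0.00031635364882247644
[186. 167.] 320 0.0555 [ 0.5732 -0.091 ] [0.0271 0.0277] 74.81326293945312 tool [ 0.0044 -0.0687  0.1733]
[254. 169.] 269 0.0556 [ 0.5546 -0.1584] [0.0278 0.0288] 73.56322479248047 tool [0.004  0.0012 0.1733]
[322. 166.] 802 0.0557 [ 0.5359 -0.2252] [0.0462 0.0201] 73.86046600341797 tool [0.0033 0.0705 0.1733]
[  5. 181.] 294 0.0554 [0.606  0.0975] [0.0119 0.0303] 64.56690216064453 tool [-0.013  -0.2593  0.1733]
```

View pics/wrist1.png

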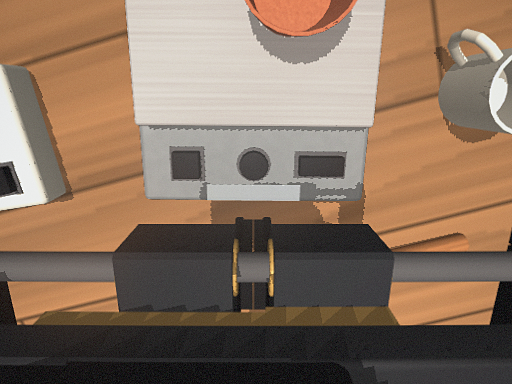

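The wrist view shows the round key at (254,165) and the bar at (322,166). Positions agree with the top camera to 3 mm. I'll descend to just above the round key, shifting 2 mm in x.

>>> move_arm:
  motion: "-1 0.01 0.002 0.15 0;-1 0.01 0.002 0.3 0;-1 0.01 0.002 0.45 0;-1 0.01 0.002 0.6 0;-1 0.01 0.002 0.7 0;-1 0.01 0.002 0.77 0;-1 0.01 0.002 0.79 0;-1 0.01 0.002 0.79 0;-1 0.01 0.002 0.79 0;-1 0.01 0.002 0.79 0"

```text
time: 2.9
position: [0.5541, -0.1572, 0.0738]
tool_rot: [0.991, -0.132, 0.001, 0.0]
ft_force: [-0.2, 0.3, 0.2]
grip_width: 0.0008
grip_force: 0.0
```

```bash
python3 w.py wrist2
```

```text
t 2.9 [ 0.55414383 -0.15720306  0.07376571] toolx -0.2647101741912037 z [ 0.00227734 -0.00116825 -0.99999672] F [-0.15628234  0.33445435  0.21715427] w 0.0007615788860952442
[126. 220.] 1580 0.0557 [ 0.5733 -0.091 ] [0.0278 0.0283] 74.77294921875 tool [ 0.0011 -0.0689  0.0167]
[253. 213.] 626 0.0554 [ 0.5634 -0.1603] [0.0287 0.0115] 75.3346176147461 tool [0.0097 0.0005 0.0168]
[385. 225.] 1893 0.0557 [ 0.5358 -0.2254] [0.0465 0.0204] 74.39237976074219 tool [0.0001 0.0706 0.0168]
```

View pics/wrist2.png

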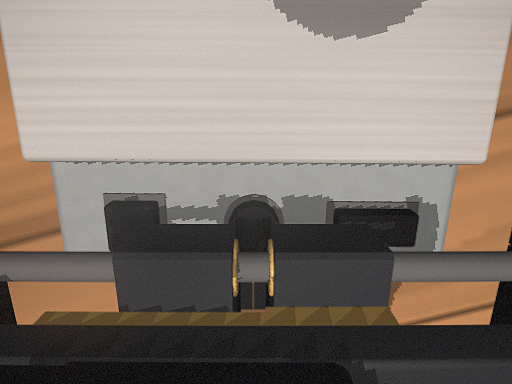

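The tip is centred over the round key, which shows at (253,210), and sits about 9 mm above it. Now a gentle press.

>>> move_arm:
  motion: "-1 0 0 0.02 0;-1 0 0 0.04 0;-1 0 0 0.05 0;-1 0 0 0.055 0;-1 0 0 0.06 0;-1 0 0 0.065 0;-1 0 0 0.07 0;-1 0 0 0.07 0;-1 0 0 0.07 0"

```text
time: 3.7
position: [0.5537, -0.1569, 0.0588]
tool_rot: [0.991, -0.132, 0.001, 0.0]
ft_force: [0.2, -0.3, 3.4]
grip_width: -0.0
grip_force: 2.1
```

>>> move_arm:
  motion: "-1 0 0 0.004 0;-1 0 0 0.008 0;-1 0 0 0.01 0;-1 0 0 0.012 0;-1 0 0 0.012 0;-1 0 0 0.012 0"

```text
time: 4.2
position: [0.5537, -0.1569, 0.0573]
tool_rot: [0.991, -0.132, 0.001, 0.0]
ft_force: [0.1, 0.6, 11.4]
grip_width: 0.0005
grip_force: 5.3
```

11 N with travel stopped means it has bottomed. I'll release it, then move over the bar key.

>>> move_arm:
  motion: "-1 0 0 -0.03 0;-1 0 0 -0.08 0;-1 0 0 -0.15 0;-1 0 0 -0.18 0;-1 0 0 -0.18 0;-1 0 0 -0.18 0;-1 0 0.1 -0.18 0;-1 0 0.25 -0.18 0;-1 0 0.35 -0.18 0;-1 0 0.35 -0.18 0;-1 0 0.35 -0.18 0;-1 0 0.35 -0.18 0"

```text
time: 5.2
position: [0.5341, -0.2233, 0.0913]
tool_rot: [0.991, -0.132, -0.001, -0.001]
ft_force: [0.5, -0.3, 0.7]
grip_width: 0.0009
grip_force: 0.0
```

```bash
python3 w.py wrist3
```

```text
t 5.2 [ 0.53410658 -0.22334867  0.09134283] toolx -0.2654841432778552 z [-0.00194069  0.00173653 -0.99999661] F [ 0.45974398 -0.34506445  0.74916491] w 0.0009102481885434338
[ 32. 212.] 2123 0.0557 [ 0.5732 -0.0915] [0.0289 0.028 ] 74.44630432128906 tool [ 0.0033 -0.1374  0.0345]
[142. 210.] 1423 0.0557 [ 0.5571 -0.1586] [0.0237 0.0289] 0.1755596101284027 tool [ 0.0053 -0.0685  0.0344]
[255. 210.] 1685 0.0557 [ 0.5382 -0.2263] [0.0458 0.0153] 74.41231536865234 tool [0.0048 0.0018 0.0343]
```

The round key is back up and the tip is over the bar, within 2 mm. Now press it to the same depth and hold for well over a second.

>>> move_arm:
  motion: "-1 0.005 0.005 0.06 0;-1 0.005 0.005 0.11 0;-1 0.005 0.005 0.125 0;-1 0.005 0.005 0.135 0;-1 0.005 0.005 0.145 0;-1 0.005 0.005 0.153 0;-1 0.005 0.005 0.16 0;-1 0.005 0.005 0.166 0;-1 0.005 0.005 0.172 0;-1 0.005 0.005 0.176 0;-1 0.005 0.005 0.18 0;-1 0.005 0.005 0.18 0"

```text
time: 6.25
position: [0.5352, -0.2249, 0.0573]
tool_rot: [0.991, -0.132, -0.0, -0.0]
ft_force: [-2.3, 3.7, 9.3]
grip_width: 0.0004
grip_force: 5.2
```

>>> move_arm:
  motion: "-1 0 0 0.002 0;-1 0 0 0.002 0;-1 0 0 0.002 0;-1 0 0 0.002 0;-1 0 0 0.002 0;-1 0 0 0.002 0;-1 0 0 0.002 0;-1 0 0 0.002 0;-1 0 0 0.002 0;-1 0 0 0.002 0;-1 0 0 0.002 0;-1 0 0 0.002 0"

```text
time: 7.25
position: [0.5353, -0.2249, 0.0572]
tool_rot: [0.991, -0.132, -0.0, -0.0]
ft_force: [-2.4, 4.3, 13.4]
grip_width: 0.0005
grip_force: 6.3
```

>>> move_arm:
  motion: "-1 0 0 0 0;-1 0 0 0 0;-1 0 0 0 0;-1 0 0 0 0;-1 0 0 0 0;-1 0 0 0 0"

```text
time: 7.75
position: [0.5353, -0.2249, 0.0572]
tool_rot: [0.991, -0.132, -0.0, -0.0]
ft_force: [-4.0, 4.2, 11.9]
grip_width: 0.0004
grip_force: 6.3
```

>>> move_arm:
  motion: "-1 0 0 -0.03 0;-1 0 0 -0.08 0;-1 0 0 -0.16 0;-1 0 0 -0.3 0;-1 0 0 -0.45 0;-1 0 0 -0.6 0;-1 0 0 -0.75 0;-1 0 0 -0.75 0;-1 0 0 -0.75 0;-1 0 0 -0.75 0;-1 0 0 -0.75 0"

```text
time: 8.67
position: [0.5348, -0.2252, 0.2044]
tool_rot: [0.991, -0.132, -0.001, -0.0]
ft_force: [-0.9, 0.3, 0.5]
grip_width: 0.0005
grip_force: 0.0
```

```bash
python3 w.py wrist4
```

```text
t 8.6667 [ 0.53476752 -0.22517139  0.20438634] toolx -0.26522356986836215 z [-0.00218923  0.00118451 -0.9999969 ] F [-0.93285248  0.27692147  0.47553558] w 0.00048193607330430596
[107. 172.] 925 0.0557 [ 0.5731 -0.0912] [0.0287 0.0281] 74.93449401855469 tool [ 0.0022 -0.1393  0.1475]
[179. 176.] 372 0.0557 [ 0.5545 -0.1585] [0.0285 0.0284] 29.881166458129883 tool [ 0.0019 -0.0694  0.1474]
[254. 176.] 584 0.0557 [ 0.5355 -0.2255] [0.0449 0.0203] 74.73603057861328 tool [0.0012 0.0002 0.1474]
```

View pics/wrist4.png

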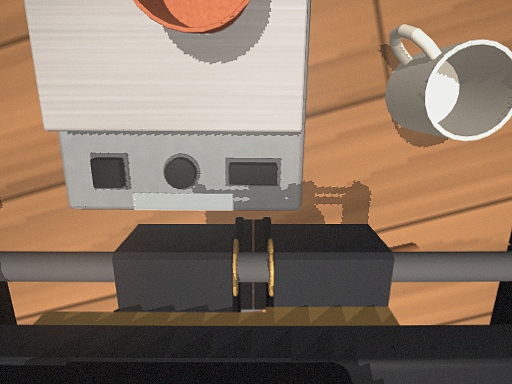

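All three keys (107,172), (181,172) and (254,173) are up at the same height. The pot and mug haven't moved and the arm is clear, so I'll hand in.

```bash
python3 -c "
from rig import robot
print(robot.hand_in())"
```

```text
the job is handed in; nothing more can be done
None
```

The job is handed in: I pressed the round key fully down and released it, then held the bar key fully down for about 1.5 s and released it; in the last wrist picture all three scale keys were up, and I saw nothing else disturbed.

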